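# Feel the end float of a coil winder's spindle and set it at mid-float

### The arm

A 7-joint arm with a two-finger parallel gripper is mounted at the origin on the work surface. World frame = base frame: x ahead of the robot, y to its left, z up, the work surface at z = 0. Lengths are in m, angles in rad, forces in N, time in s.
With the tool pointing down it reaches from about 0.4 to 0.925 m from the base axis. Payload 4.1 kg.
Tool frame: the origin (TCP) lies at the very end of the fingers, on their centre line; the grasp point (between the pads) lies 19 mm behind it; z points along the fingers, y is the line along which they close (so a half turn about z gives the same grasp; the last joint's range is limited). The gripper opens to 85 mm and grips with 20 to 120 N. Pads are 22 mm wide; open, the fingers measure 114 mm over their backs; the gripper's body (76 mm by 85 mm) begins 54 mm behind the grasp point. The pads swing forward as they close: fully open they stand 13 mm farther back than shut.
Start: joints at [-1.262, 0.398, 0.045, 1.537, -0.019, 1.207, -0.051], TCP at [0.258, 0.597, 0.231] pointing down, gripper open.
Joint ranges: [-2.82, 2.82], [-0.49, 2.23], [-1.37, 1.46], [0, 2.46], [-1.36, 4.5], [0.23, 2], [-2.94, 2.94]. Speed limits (rad/s): [2.57, 2.57, 3.14, 3.14, 3.14, 3.14, 3.14].

### API

Orientations are given as a rotation vector (axis times angle).
In Python, from rig import telemetry, cams, job, nets gives the robot as it stands.
- The arm moves only by the tool arm_command, never from a script. Its argument "moves" is a list that holds one entry, the list of rows, each a list of 7 numbers: the turn, a rotation vector about the tool's x, y, z normalised to -1 to 1, where 1 is 30 degrees, then the shift along the tool's x, y, z normalised to -1 to 1, where 1 is 0.15 m, then the closure, from -1 (fully open) to 1 (shut), so that 0 is half open. In form: [[[rx, ry, rz, tx, ty, tz, grip], ...]]. A call has exactly 5 rows; each row is the pose to reach, as a shift and turn from the pose commanded when the call began, along the tool's axes at that moment; what a row does not reach only later rows make up. A row lasts 1/12 s, in which the tool goes at most 41.7 mm and 7.16 degrees, less where a joint would pass 70% of its speed; a pose out of reach is approached as far as the arm can. A call with a number of a shift or a turn outside -1 to 1 is refused whole. A call with a gripper value outside its range is refused whole. The fingers move at their own pace and stop on an object; "newtons" is the grip in N (left out, the last holds). Time passes only in rows, so rows that repeat a pose let the fingers close, or fill a call up. It gives the time, the measured TCP pose, the force, the opening and the grip force at its end, in the units of the state.
- telemetry.get_state(): the state, without advancing time (a new reading comes with each control period).
- cams.get_image(name): name is "side" or "top" or "wrist"; returns the picture (480x640x3 uint8, red, green, blue); there is no depth.
- cams.calibration(name): a dict with "intrinsics" (3x3 intrinsics, pixels), "D" ([k1, k2, p1, p2, k3] as OpenCV has them; the pictures are not rectified), "rvec" (rotation vector, rad) and "tvec" (3), from world to camera coordinates, as OpenCV has them. Camera axes: x right, y down, z forward; pixel columns grow to the right and rows downward; lengths in m; the calibration is good to about 2 mm. A picture is of the moment at which its call begins: read the wrist's pose just before it. calibration takes no time and is no camera call; for the wrist camera it gives the pose at the moment of the call.
- job.close_job(): hands the job in; it is judged then, once.
Trained networks look in the newest picture that a camera, given by its name, has taken for a name from the list of things; names that differ only in an ending like _2 or _b are one class to them, and where a whole thing is asked for, a point or a joint stands for the part that bears it (a point fixed in the world has none). Each returns a list of dicts, best first, with "confidence" (0 to 1); they miss things now and then, are a little off and sometimes report something else, mostly with a low value. They report only what shows in the picture. A call takes as long as a camera call.
- nets.look_for(target, camera): "location" ([x, y, z] in m, in world coordinates, good to about 4 mm: the middle of the surface that is visible of it).
- nets.cut_out(target, camera): "pixels" (480x640 bool, what is visible of it).
- nets.tip_of(target, camera): "location" ([x, y, z] in m, in world coordinates, good to about 4 mm: a listed point, or the origin of a listed thing).
The state is a dict: "t": time; "joints": joint angles; "qd": joint speeds; "tau": joint torques, N m; "ee_pos": TCP position; "tcp_rot": TCP orientation; "force": force on the tool from outside, world axes, zero at the start; "torque": the same for the moment, N m; "gripper_width": finger opening in m; "grasp_force": force on a finger pad.
Only numpy, scipy, OpenCV 4.12 (cv2) and the standard library are available. Lean on these libraries where they do the work, as an engineer would, in place of code of your own. Each camera call takes 0.05 s, during which the arm holds its last target. There are 200 camera calls.

### The job

The spindle of the bench coil winder, with its bobbin, has end float: it slides along its axis between two stops hidden inside the head. Gently draw the bobbin out until you feel the outer stop and rest against it for a moment with a light but definite pull, then gently push it in until you feel the inner stop and rest there in the same way, without ever forcing a stop. Then set the spindle halfway between the two stops, to within 2 mm, let go and leave it there, with the things on the bench left where they are.

Things in the scene. Friction and masses are not known exactly. Their poses are not given: they have to be found in the camera images.
- winder: grey cast bench coil winder, bolted down. Origin: centre of its base plate's underside (150 mm x by 180 mm y, 12 mm thick); z up. Its head is an upright block, 60 mm in x, y -70 to +30 mm, top at 190 mm. The spindle axis is level, at x = 0, 150 mm up, along y; +y is out of the head. A fixed crank, not used, is on the -y side, to y = -136 mm, 151 mm high
- bobbin (a point): centre of the bobbin on the spindle, about 107 mm from the winder's origin along its +y; axes as the winder's; moves with the spindle. Two white discs 76 mm across and 5 mm thick, copper between them 52 mm across, 44 mm wide over the discs. The discs can be straddled from above and gripped along the axis, above the spindle; the gap from head to inner disc is 30 to 80 mm
- spindle: steel spindle, 16 mm thick, carrying the bobbin (fixed on it) and a brass nut 28 mm across, 6 mm thick outside it; its end is 38 mm beyond the bobbin's centre. Together about 0.45 kg; they only slide along the axis, do not turn, stay where left; drag about 2 N. This frame coincides with the winder's when the spindle stands at 0 of its travel, and slides along y with it
- bearing (a point): mouth of the bearing where the spindle leaves the head, on the axis at y = 30 mm; fixed. The firm stops are unseen in the head, about 28 mm of free play apart, the play's middle up to 11 mm either side of the spindle's 0. Alike and nearly rigid, they give under 0.5 mm. Felt means 3 N or more against the stop for a quarter second; over 22 N harms it
- reel_big: bystander: black-flanged reel of copper wire, 116 mm diameter, 100 mm tall, standing; origin under its centre
- reel_wood: bystander: wooden-flanged reel of copper wire, 100 mm diameter, 80 mm tall, standing; origin under its centre
- spare_bobbin: bystander: empty white bobbin, 76 mm diameter, 44 mm tall, standing on end on the bench; origin under its centre
- screwdriver: bystander: screwdriver lying on the bench, handle to its -x
- pliers: bystander: pliers 160 mm long lying on the bench, handles to their -x
- jar: bystander: small amber jar, 60 mm diameter, 75 mm tall; origin under its centre
- bush: bystander: brass bush, 24 mm diameter, 16 mm tall, on the winder's base plate; origin under its centre
- nut: bystander: round steel nut, 22 mm diameter, 10 mm tall, on the winder's base plate; origin under its centre

How it is judged:
On the way, in this order (a step that is already met when the one before it is completed fails the run):
1. the spindle is drawn out and rests against its outer stop with 3 N or more (contact force between cartridge_c1 and spindle_c0 above 3 N), for 0.25 s.
2. the spindle is pushed in and rests against its inner stop with 3 N or more (contact force between cartridge_c0 and spindle_c0 above 3 N), for 0.25 s.
At the end, for the whole second after the job is handed in: the spindle is at rest within 2 mm of the middle between its two stops, and nothing holds it (distance between spindle_c0 and cartridge_c2 below 0.002 m and linear speed of spindle below 0.005 m/s and contact force between the fingers and spindle below 0.1 N); the robot touches nothing.
It fails at once if a stop is forced with more than 22 N (contact force between any of cartridge_c0, cartridge_c1 and spindle_c0 above 22 N).
It fails at once if a bystander is moved more than 20 mm (distance of any of reel_big, reel_wood, spare_bobbin, screwdriver, pliers, jar, bush, nut from where it was at the start of the episode above 0.02 m).
It also fails if it takes over 48 s, if anything falls off the work surface, if the arm or the gripper's body presses on something with over 40 N, if the wrist force passes 120 N, or if a joint passes its speed limit or range.

## Working session

There is one attempt and no reset: what is moved stays moved. The work goes in short steps, Python scripts to look and compute and a tool call to move; the robot and the scene stay as the last step left them, time stands still between calls to the robot, and variables do not carry over. Pictures are saved under pics/ and viewed, at most 10 in all, crops included, and the job is handed in when it is done.

Besides the shell and the picture viewer there is one more tool, called after "Emit:" in YAML: its name, and indented under it one key for each argument. arm_command: Moves the arm, as the interface text tells. Its arguments: {"type":"object","properties":{"moves":{"type":"array","items":{"type":"array","items":{"type":"array","items":{"type":"number"}}}},"newtons":{"type":"number"}},"required":["moves"]}

```bash
mkdir -p pics
python3 - <<'E'
from rig import telemetry,cams,nets
import cv2,numpy as np
s=telemetry.get_state();print({k:np.round(v,3).tolist() for k,v in s.items()})
a=[]
for c in ["top","side"]:
    im=cams.get_image(c);a.append(cv2.resize(im,(400,300)) if 0 else im)
    cv2.imwrite(f"pics/{c}0.png",im[:,:,::-1])
    for n in ["winder","bobbin","bearing","spindle"]:
        r=nets.tip_of(n,c); print(c,n,[(np.round(q["location"],4).tolist(),round(q["confidence"],2)) for q in r[:2]])
E
```

```text
{'t': 0.0, 'joints': [-1.262, 0.399, 0.045, 1.538, -0.019, 1.207, -0.051], 'qd': [-0.001, 0.0, 0.0, -0.001, 0.001, -0.001, 0.001], 'tau': [0.0, -47.512, 1.364, -25.423, 0.011, 0.009, -0.0], 'ee_pos': [0.257, 0.596, 0.23], 'tcp_rot': [-0.636, -3.076, 0.003], 'force': [0.95, -0.366, -0.081], 'torque': [0.031, 0.047, 0.031], 'grasp_force': 0.0, 'gripper_width': 0.085}
top winder [([0.5733, -0.0412, -0.0032], 0.74)]
top bobbin [([0.5887, 0.0676, 0.1513], 0.76)]
top bearing [([0.5812, -0.0143, 0.1475], 0.55), ([0.6649, -0.3428, -0.0002], 0.4)]
top spindle [([0.5265, 0.0112, 0.0077], 0.37)]
side winder [([0.5753, -0.0385, -0.0001], 0.92), ([0.5568, 0.3728, -0.0007], 0.47)]
side bobbin [([0.5867, 0.0675, 0.1518], 0.85)]
side bearing [([0.5777, -0.0059, 0.152], 0.69)]
side spindle []
```

View pics/top0.png

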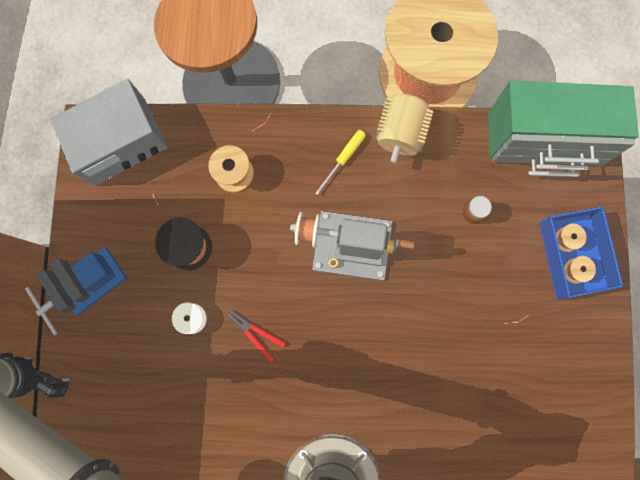

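View pics/side0.png

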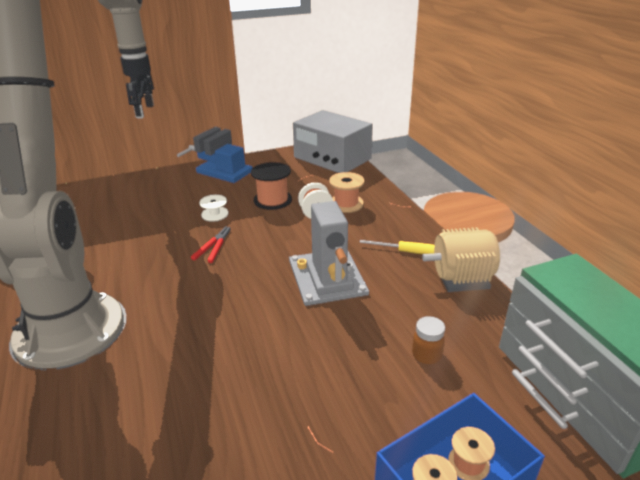

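Top view: winder centred near (353,245), with its bobbin near (306,229). The axis points image-left (+y), tilted about 7° towards +x. Side view: the bobbin at (316,198) sits clear of the other objects.

```bash
cat > g.py <<'E'
import numpy as np
from scipy.spatial.transform import Rotation as R
from rig import telemetry,cams,nets
def down(yaw): # tool y at angle yaw from +y toward +x, z down
    y=np.array([np.sin(yaw),np.cos(yaw),0]);z=np.array([0,0,-1.]);x=np.cross(y,z)
    return R.from_matrix(np.c_[x,y,z])
def go(p,yaw):
    s=telemetry.get_state();T=R.from_rotvec(s["tcp_rot"])
    d=T.inv().apply(np.array(p)-s["ee_pos"])/.15
    r=(T.inv()*down(yaw)).as_rotvec()/np.radians(30)
    print("rot",r.round(3),"shift",d.round(3),"t",s["t"],"force",np.round(s["force"],2))
E
python3 -c "
from g import *
go([.588,.0675,.26],np.radians(7.4))
print(R.from_rotvec(telemetry.get_state()['tcp_rot']).as_matrix().round(3))"
```

```text
rot [ 0.     0.    -0.532] shift [-3.42  -2.366 -0.191] t 0.5 force [-0.45  0.8  -0.47]
[[-0.918  0.397  0.   ]
 [ 0.397  0.918  0.   ]
 [ 0.     0.    -1.   ]]
```

Emit:
arm_command:
  moves:
    - [[0,0,0,-0.22,-0.15,-0.04,-1],[0,0,0,-0.44,-0.3,-0.08,-1],[0,0,0,-0.66,-0.45,-0.12,-1],[0,0,0,-0.88,-0.6,-0.16,-1],[0,0,0,-1,-0.69,-0.19,-1]]
  newtons: 20

```text
t: 0.92
ee_pos: [0.3582, 0.4375, 0.2607]
tcp_rot: [0.644, 3.072, -0.001]
force: [1.2, -0.6, -0.1]
gripper_width: 0.085
grasp_force: 0.0
```

Emit:
arm_command:
  moves:
    - [[0,0,0,-0.22,-0.15,0,-1],[0,0,0,-0.44,-0.3,0,-1],[0,0,0,-0.66,-0.45,0,-1],[0,0,0,-0.88,-0.6,0,-1],[0,0,0,-1,-0.69,0,-1]]

```text
t: 1.33
ee_pos: [0.454, 0.2825, 0.2603]
tcp_rot: [0.645, 3.072, -0.001]
force: [0.1, -1.0, -0.0]
gripper_width: 0.0858
grasp_force: 0.0
```

Emit:
arm_command:
  moves:
    - [[0,0,-0.2,-0.22,-0.15,0,-1],[0,0,-0.4,-0.44,-0.3,0,-1],[0,0,-0.53,-0.66,-0.45,0,-1],[0,0,-0.53,-0.82,-0.57,0,-1],[0,0,-0.53,-0.82,-0.57,0,-1]]

```text
t: 1.75
ee_pos: [0.5335, 0.1518, 0.2603]
tcp_rot: [0.223, 3.13, -0.006]
force: [-0.6, -0.7, 0.9]
gripper_width: 0.0851
grasp_force: 0.0
```

Run:
```python
from g import *
import cv2
go([.588,.0675,.26],np.radians(7.4))
im=cams.get_image("wrist");cv2.imwrite("pics/w1.png",im[:,:,::-1])
for c in ["wrist","top"]:
    if c=="top": cams.get_image(c)
    for n in ["winder","bobbin","bearing","bush","nut"]:
        r=nets.tip_of(n,c); print(c,n,[(np.round(q["location"],4).tolist(),round(q["confidence"],2)) for q in r[:2]])
go([.588,.0675,.26],np.radians(7.4))
```

```text
rot [-0.007  0.007 -0.025] shift [-0.439 -0.505  0.006] t 1.75 force [-0.65 -0.74  0.87]
wrist winder [([0.5742, -0.0379, -0.0033], 0.65)]
wrist bobbin [([0.5925, 0.0659, 0.151], 0.96)]
wrist bearing [([0.5779, -0.0057, 0.1515], 0.79)]
wrist bush [([0.5319, 0.0074, 0.008], 0.75)]
wrist nut [([0.6313, -0.0383, 0.011], 0.43)]
top winder [([0.5753, -0.0406, -0.0041], 0.61)]
top bobbin [([0.5906, 0.0681, 0.1472], 0.61)]
top bearing [([0.5786, -0.0114, 0.1494], 0.65)]
top bush [([0.527, 0.0115, 0.0092], 0.6)]
top nut []
rot [ 0.  0. -0.] shift [-0.464 -0.568 -0.001] t 2.35 force [-0.37 -0.41 -0.31]
```

View pics/w1.png

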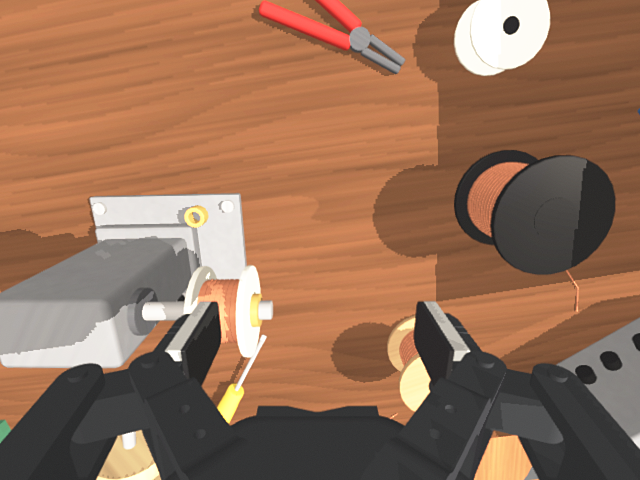

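Wrist view: the bobbin's outer disc is at about (248,310), the spindle runs level in the image, and the plate's top edge goes from (91,196) to (241,194). I'll get the yaw from that edge.

Run:
```python
from g import *
import cv2
cal=cams.calibration("wrist");Rm=R.from_rotvec(np.ravel(cal["rvec"])).as_matrix();t=np.ravel(cal["tvec"]);C=-Rm.T@t
def px(u,v,z):
    q=cv2.undistortPoints(np.array([[[u,v]]],float),np.array(cal["intrinsics"]),np.array(cal["D"])).ravel()
    d=Rm.T@np.array([*q,1]);return C+d*(z-C[2])/d[2]
a,b=px(91,197,.012),px(241,194.5,.012)
d=b-a;print(a,b,np.linalg.norm(d),np.degrees(np.arctan2(d[0],d[1])))
c=px(246,270,.012);e=c-b;print("side yaw",np.degrees(np.arctan2(-e[1],e[0])))
for u,v in [(266,310),(162,311)]: print(px(u,v,.150))
print(px(254,266,.15),px(246,356,.15))
go([.5895,.067,.26],np.radians(8))
```

```text
[ 0.48793452 -0.10208502  0.012     ] [0.50871917 0.07498875 0.012     ] 0.17828943554607637 6.6946577387976465
side yaw 7.540142617435602
[0.58793237 0.11048309 0.15      ]
[0.5776906  0.02276031 0.15      ]
[0.54742286 0.10789117 0.15      ] [0.63084699 0.08479795 0.15      ]
rot [0.   0.   0.02] shift [-0.475 -0.57  -0.001] t 2.35 force [-0.37 -0.41 -0.31]
```

Emit:
arm_command:
  moves:
    - [[0,0,0,-0.18,-0.2,0,-1],[0,0,0,-0.36,-0.43,0,-1],[0,0,0,-0.47,-0.57,0,-1],[0,0,0,-0.47,-0.57,0,-1],[0,0,0,-0.47,-0.57,0,-1]]

```text
t: 2.77
ee_pos: [0.5894, 0.0642, 0.2597]
tcp_rot: [0.211, 3.134, -0.001]
force: [-0.0, 1.0, 0.0]
gripper_width: 0.0851
grasp_force: 0.0
```

Run:
```python
from g import *
import cv2
cams.get_image("side")
im=cams.get_image("wrist");cv2.imwrite("pics/w2.png",im[:,:,::-1])
for n in ["winder","bobbin","bearing"]:
    r=nets.tip_of(n,"wrist"); print(n,[(np.round(q["location"],4).tolist(),round(q["confidence"],2)) for q in r[:2]])
go([.589,.067,.26],np.radians(7.4))
```

```text
winder [([0.575, -0.0415, 0.0031], 0.86)]
bobbin [([0.5935, 0.0693, 0.1491], 0.88)]
bearing [([0.5768, -0.0038, 0.1502], 0.85)]
rot [ 0.002 -0.001  0.004] shift [-0.005 -0.009 -0.002] t 3.0167 force [-0.31 -0.03  0.31]
```

View pics/w2.png

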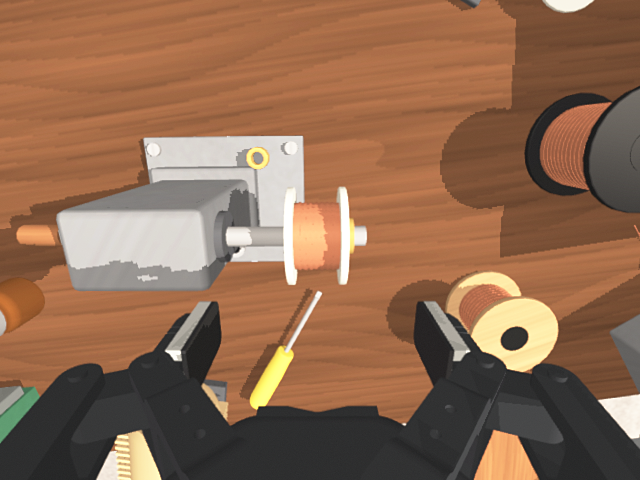

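Wrist view: the bobbin (columns 285–350) is centred between the fingers (about 217–415), and the spindle is level at row 236. Next I'll descend.

Emit:
arm_command:
  moves:
    - [[0,0,0,0,0,0.15,-1],[0,0,0,-0.005,0,0.3,-1],[0,0,0,-0.01,0,0.45,-1],[0,0,0,-0.01,0,0.55,-1],[0,0,0,-0.01,0,0.6,-1]]

```text
t: 3.43
ee_pos: [0.5886, 0.0676, 0.1675]
tcp_rot: [-0.201, -3.131, 0.001]
force: [0.5, 1.2, -0.0]
gripper_width: 0.0852
grasp_force: 0.0
```

Emit:
arm_command:
  moves:
    - [[0,0,0,0,0,0,-0.5],[0,0,0,0,0,0,-0.3],[0,0,0,0,0,0,-0.2],[0,0,0,0,0,0,-0.1],[0,0,0,0,0,0,0]]
  newtons: 20

```text
t: 3.85
ee_pos: [0.5913, 0.0664, 0.1713]
tcp_rot: [0.204, 3.133, 0.001]
force: [-0.1, -0.5, 3.6]
gripper_width: 0.0435
grasp_force: 21.2
```

Emit:
arm_command:
  moves:
    - [[0,0,0,0,0,0,0.2],[0,0,0,0,0,0,0.2],[0,0,0,0,0,0,0.2],[0,0,0,0,0,0,0.2],[0,0,0,0,0,0,0.2]]

```text
t: 4.27
ee_pos: [0.5913, 0.0664, 0.1713]
tcp_rot: [0.204, 3.133, 0.001]
force: [-1.7, -0.2, 5.8]
gripper_width: 0.0436
grasp_force: 21.5
```

Run:
```python
from g import *
import cv2
im=cams.get_image("side");cv2.imwrite("pics/s3.png",cv2.resize(im[130:330,200:480],None,fx=2.8,fy=2.8)[:,:,::-1])
go([.59,.067,.17],np.radians(7.4));print(telemetry.get_state()["torque"])
```

```text
rot [ 0.002  0.004 -0.002] shift [0.009 0.003 0.009] t 4.3167 force [-0.99  0.03  6.41]
[-0.06471725  0.22984016  0.12896528]
```

View pics/s3.png

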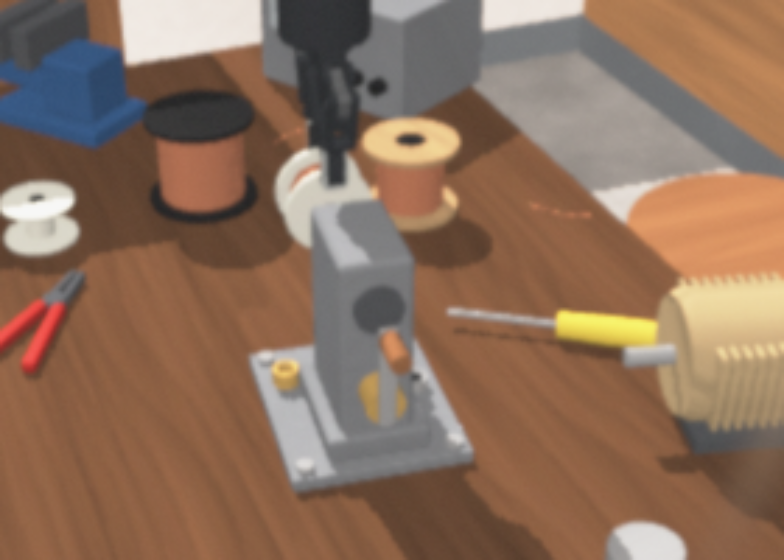

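The grip is good (44 mm, 21 N), with the fingers straddling the discs behind the head. Now I'll draw it out gently.

Emit:
arm_command:
  moves:
    - [[0,0,0,0,0.003,0,0.2],[0,0,0,0,0.006,0,0.2],[0,0,0,0,0.009,0,0.2],[0,0,0,0,0.012,0,0.2],[0,0,0,0,0.014,0,0.2]]

```text
t: 4.73
ee_pos: [0.5914, 0.0676, 0.1713]
tcp_rot: [0.205, 3.133, -0.0]
force: [-1.4, -1.6, 6.7]
gripper_width: 0.0435
grasp_force: 21.5
```

Emit:
arm_command:
  moves:
    - [[0,0,0,0,0.004,0,0.2],[0,0,0,0,0.008,0,0.2],[0,0,0,0,0.012,0,0.2],[0,0,0,0,0.015,0,0.2],[0,0,0,0,0.017,0,0.2]]

```text
t: 5.15
ee_pos: [0.5918, 0.0701, 0.1713]
tcp_rot: [0.205, 3.133, -0.0]
force: [-1.4, -0.7, 7.0]
gripper_width: 0.0435
grasp_force: 21.5
```

Emit:
arm_command:
  moves:
    - [[0,0,0,0,0.004,0,0.2],[0,0,0,0,0.008,0,0.2],[0,0,0,0,0.012,0,0.2],[0,0,0,0,0.015,0,0.2],[0,0,0,0,0.017,0,0.2]]

```text
t: 5.57
ee_pos: [0.5921, 0.0726, 0.1713]
tcp_rot: [0.205, 3.133, -0.0]
force: [-1.0, -1.4, 6.4]
gripper_width: 0.0436
grasp_force: 21.5
```

Emit:
arm_command:
  moves:
    - [[0,0,0,0,0.004,0,0.2],[0,0,0,0,0.008,0,0.2],[0,0,0,0,0.012,0,0.2],[0,0,0,0,0.015,0,0.2],[0,0,0,0,0.017,0,0.2]]

```text
t: 5.98
ee_pos: [0.5924, 0.0752, 0.1713]
tcp_rot: [0.205, 3.133, -0.0]
force: [-1.6, -2.0, 7.1]
gripper_width: 0.0432
grasp_force: 21.5
```

Emit:
arm_command:
  moves:
    - [[0,0,0,0,0.004,0,0.2],[0,0,0,0,0.008,0,0.2],[0,0,0,0,0.012,0,0.2],[0,0,0,0,0.015,0,0.2],[0,0,0,0,0.017,0,0.2]]

```text
t: 6.4
ee_pos: [0.5927, 0.0777, 0.1713]
tcp_rot: [0.205, 3.133, -0.0]
force: [-1.5, -1.3, 7.4]
gripper_width: 0.0435
grasp_force: 21.5
```

Emit:
arm_command:
  moves:
    - [[0,0,0,0,0.004,0,0.2],[0,0,0,0,0.008,0,0.2],[0,0,0,0,0.012,0,0.2],[0,0,0,0,0.015,0,0.2],[0,0,0,0,0.017,0,0.2]]

```text
t: 6.82
ee_pos: [0.593, 0.0803, 0.1713]
tcp_rot: [0.205, 3.133, -0.0]
force: [-0.9, -2.0, 6.3]
gripper_width: 0.0435
grasp_force: 21.5
```

Emit:
arm_command:
  moves:
    - [[0,0,0,0,0.004,0,0.2],[0,0,0,0,0.008,0,0.2],[0,0,0,0,0.012,0,0.2],[0,0,0,0,0.015,0,0.2],[0,0,0,0,0.017,0,0.2]]

```text
t: 7.23
ee_pos: [0.5931, 0.081, 0.1713]
tcp_rot: [0.206, 3.133, -0.004]
force: [-3.0, -5.7, 6.7]
gripper_width: 0.0438
grasp_force: 21.7
```

Contact with the outer stop. I'll add a little pull and rest there.

Emit:
arm_command:
  moves:
    - [[0,0,0,0,0.003,0,0.2],[0,0,0,0,0.006,0,0.2],[0,0,0,0,0.006,0,0.2],[0,0,0,0,0.006,0,0.2],[0,0,0,0,0.006,0,0.2]]

```text
t: 7.65
ee_pos: [0.5931, 0.0811, 0.1713]
tcp_rot: [0.207, 3.134, -0.005]
force: [-2.5, -5.3, 7.8]
gripper_width: 0.0433
grasp_force: 21.8
```

Emit:
arm_command:
  moves:
    - [[0,0,0,0,0.005,0,0.2],[0,0,0,0,0.01,0,0.2],[0,0,0,0,0.01,0,0.2],[0,0,0,0,0.01,0,0.2],[0,0,0,0,0.01,0,0.2]]

```text
t: 8.07
ee_pos: [0.5932, 0.081, 0.1712]
tcp_rot: [0.208, 3.134, -0.008]
force: [-2.5, -7.9, 8.1]
gripper_width: 0.0436
grasp_force: 22.0
```

Emit:
arm_command:
  moves:
    - [[0,0,0,0,0.006,0,0.2],[0,0,0,0,0.01,0,0.2],[0,0,0,0,0.01,0,0.2],[0,0,0,0,0.01,0,0.2],[0,0,0,0,0.01,0,0.2]]

```text
t: 8.48
ee_pos: [0.5932, 0.081, 0.1712]
tcp_rot: [0.21, 3.134, -0.011]
force: [-3.7, -9.2, 7.1]
gripper_width: 0.0434
grasp_force: 22.4
```

Run:
```python
from g import *
a=np.array([.129,.992,0])
for i in range(5):
    cams.get_image("side");s=telemetry.get_state();print(s["t"],np.dot(s["force"],a).round(2),np.dot(s["ee_pos"],a).round(5),np.round(s["ee_pos"],4),np.round(s["tcp_rot"],4))
```

```text
8.5333 -9.97 0.15691 [0.5932 0.081  0.1712] [ 0.2098  3.1342 -0.0109]
8.5833 -10.12 0.1569 [0.5932 0.081  0.1712] [ 0.2099  3.1342 -0.0109]
8.6333 -9.76 0.15688 [0.5932 0.081  0.1712] [ 0.2099  3.1342 -0.0109]
8.6833 -10.14 0.15691 [0.5932 0.081  0.1712] [ 0.2098  3.1342 -0.0109]
8.7333 -10.57 0.15689 [0.5932 0.081  0.1712] [ 0.2099  3.1342 -0.0109]
```

Emit:
arm_command:
  moves:
    - [[0,0,0,0,-0.016,0,0.2],[0,0,0,0,-0.032,0,0.2],[0,0,0,0,-0.048,0,0.2],[0,0,0,0,-0.064,0,0.2],[0,0,0,0,-0.08,0,0.2]]

```text
t: 9.15
ee_pos: [0.5927, 0.0768, 0.1711]
tcp_rot: [0.203, 3.132, 0.003]
force: [-0.2, 1.7, 5.6]
gripper_width: 0.0435
grasp_force: 21.5
```

Emit:
arm_command:
  moves:
    - [[0,0,0,0,-0.016,0,0.2],[0,0,0,0,-0.032,0,0.2],[0,0,0,0,-0.048,0,0.2],[0,0,0,0,-0.064,0,0.2],[0,0,0,0,-0.07,0,0.2]]

```text
t: 9.57
ee_pos: [0.5914, 0.0659, 0.1711]
tcp_rot: [0.204, 3.132, 0.003]
force: [0.7, 1.9, 5.1]
gripper_width: 0.0432
grasp_force: 21.5
```

Emit:
arm_command:
  moves:
    - [[0,0,0,0,-0.008,0,0.2],[0,0,0,0,-0.016,0,0.2],[0,0,0,0,-0.024,0,0.2],[0,0,0,0,-0.032,0,0.2],[0,0,0,0,-0.04,0,0.2]]

```text
t: 9.98
ee_pos: [0.5907, 0.0604, 0.1711]
tcp_rot: [0.203, 3.132, 0.003]
force: [0.2, 2.3, 5.6]
gripper_width: 0.0435
grasp_force: 21.5
```

Emit:
arm_command:
  moves:
    - [[0,0,0,0,-0.005,0,0.2],[0,0,0,0,-0.01,0,0.2],[0,0,0,0,-0.015,0,0.2],[0,0,0,0,-0.02,0,0.2],[0,0,0,0,-0.02,0,0.2]]

```text
t: 10.4
ee_pos: [0.5903, 0.0572, 0.1711]
tcp_rot: [0.203, 3.132, 0.003]
force: [0.0, 1.8, 5.5]
gripper_width: 0.0437
grasp_force: 21.5
```

Emit:
arm_command:
  moves:
    - [[0,0,0,0,-0.004,0,0.2],[0,0,0,0,-0.008,0,0.2],[0,0,0,0,-0.012,0,0.2],[0,0,0,0,-0.016,0,0.2],[0,0,0,0,-0.017,0,0.2]]

```text
t: 10.82
ee_pos: [0.59, 0.0548, 0.1711]
tcp_rot: [0.203, 3.132, 0.003]
force: [0.8, 2.4, 5.5]
gripper_width: 0.0437
grasp_force: 21.5
```

Emit:
arm_command:
  moves:
    - [[0,0,0,0,-0.004,0,0.2],[0,0,0,0,-0.008,0,0.2],[0,0,0,0,-0.012,0,0.2],[0,0,0,0,-0.016,0,0.2],[0,0,0,0,-0.017,0,0.2]]

```text
t: 11.23
ee_pos: [0.5898, 0.0531, 0.1711]
tcp_rot: [0.202, 3.132, 0.004]
force: [0.2, 2.9, 5.8]
gripper_width: 0.0436
grasp_force: 21.5
```

Emit:
arm_command:
  moves:
    - [[0,0,0,0,-0.004,0,0.2],[0,0,0,0,-0.008,0,0.2],[0,0,0,0,-0.012,0,0.2],[0,0,0,0,-0.012,0,0.2],[0,0,0,0,-0.012,0,0.2]]

```text
t: 11.65
ee_pos: [0.5898, 0.0531, 0.1711]
tcp_rot: [0.201, 3.132, 0.008]
force: [1.6, 5.8, 5.3]
gripper_width: 0.0436
grasp_force: 21.5
```

Inner stop felt. I'll build up to the same force as at the outer stop.

Emit:
arm_command:
  moves:
    - [[0,0,0,0,-0.005,0,0.2],[0,0,0,0,-0.01,0,0.2],[0,0,0,0,-0.015,0,0.2],[0,0,0,0,-0.015,0,0.2],[0,0,0,0,-0.015,0,0.2]]

```text
t: 12.07
ee_pos: [0.5898, 0.0531, 0.171]
tcp_rot: [0.199, 3.131, 0.012]
force: [3.0, 8.6, 3.5]
gripper_width: 0.0435
grasp_force: 21.4
```

Run:
```python
from g import *
a=np.array([.129,.992,0])
for i in range(5):
    cams.get_image("side");s=telemetry.get_state();print(s["t"],np.dot(s["force"],a).round(2),np.dot(s["ee_pos"],a).round(5),np.round(s["ee_pos"],4),np.round(s["tcp_rot"],4))
```

```text
12.1167 9.44 0.12877 [0.5898 0.0531 0.171 ] [0.1986 3.1311 0.0118]
12.1667 9.29 0.12879 [0.5898 0.0531 0.171 ] [0.1986 3.131  0.0118]
12.2167 9.69 0.12873 [0.5898 0.0531 0.171 ] [0.1987 3.131  0.0117]
12.2667 9.03 0.12873 [0.5898 0.0531 0.171 ] [0.1988 3.131  0.0118]
12.3167 9.71 0.12878 [0.5898 0.0531 0.171 ] [0.1986 3.1311 0.0117]
```

Both stops were felt; play measures 28.1 mm, so the middle is at TCP y ≈ 0.0670. I'll move back to it.

Emit:
arm_command:
  moves:
    - [[0,0,0,0,0.03,0,0.2],[0,0,0,0,0.06,0,0.2],[0,0,0,0,0.09,0,0.2],[0,0,0,0,0.12,0,0.2],[0,0,0,0,0.12,0,0.2]]

```text
t: 12.73
ee_pos: [0.5914, 0.0653, 0.171]
tcp_rot: [0.203, 3.132, 0.001]
force: [0.3, 0.7, 5.4]
gripper_width: 0.0436
grasp_force: 21.7
```

Run:
```python
from g import *
a=np.array([.129,.992,0])
for i in range(2):
    cams.get_image("side");s=telemetry.get_state();print(s["t"],np.dot(s["force"],a).round(2),(.14283-np.dot(s["ee_pos"],a))/.15,np.round(s["ee_pos"],4),np.round(s["tcp_rot"],4))
```

```text
12.7833 0.26 0.011931299954521801 [0.5914 0.0653 0.171 ] [2.0340e-01 3.1322e+00 1.3000e-03]
12.8333 0.57 0.012105281244069548 [0.5914 0.0653 0.171 ] [2.0340e-01 3.1322e+00 1.4000e-03]
```

Emit:
arm_command:
  moves:
    - [[0,0,0,0,0.005,0,0.2],[0,0,0,0,0.01,0,0.2],[0,0,0,0,0.016,0,0.2],[0,0,0,0,0.016,0,0.2],[0,0,0,0,0.016,0,0.2]]

```text
t: 13.25
ee_pos: [0.5915, 0.0664, 0.171]
tcp_rot: [0.204, 3.132, -0.001]
force: [0.6, -1.5, 5.6]
gripper_width: 0.0432
grasp_force: 21.8
```

Emit:
arm_command:
  moves:
    - [[0,0,0,0,0.003,0,0.2],[0,0,0,0,0.005,0,0.2],[0,0,0,0,0.005,0,0.2],[0,0,0,0,0.005,0,0.2],[0,0,0,0,0.005,0,0.2]]

```text
t: 13.67
ee_pos: [0.5916, 0.0669, 0.171]
tcp_rot: [0.204, 3.132, -0.001]
force: [-1.0, -2.1, 5.2]
gripper_width: 0.0434
grasp_force: 21.8
```

Emit:
arm_command:
  moves:
    - [[0,0,0,0,0,0,0],[0,0,0,0,0,0,-0.1],[0,0,0,0,0,0,-0.25],[0,0,0,0,0,0,-0.4],[0,0,0,0,0,0,-0.5]]

```text
t: 14.08
ee_pos: [0.5901, 0.0681, 0.1692]
tcp_rot: [-0.204, -3.134, 0.0]
force: [-0.5, 0.1, -0.1]
gripper_width: 0.064
grasp_force: 0.0
```

Run:
```python
from g import *
import cv2
im=cams.get_image("wrist");cv2.imwrite("pics/w4.png",im[:,:,::-1])
s=telemetry.get_state();print({k:np.round(s[k],4) for k in ["t","ee_pos","force","gripper_width","grasp_force"]})
```

```text
{'t': np.float64(14.1333), 'ee_pos': array([0.5902, 0.0681, 0.1693]), 'force': array([-0.1936,  0.7959,  0.4395]), 'gripper_width': np.float64(0.064), 'grasp_force': np.float64(0.0)}
```

View pics/w4.png

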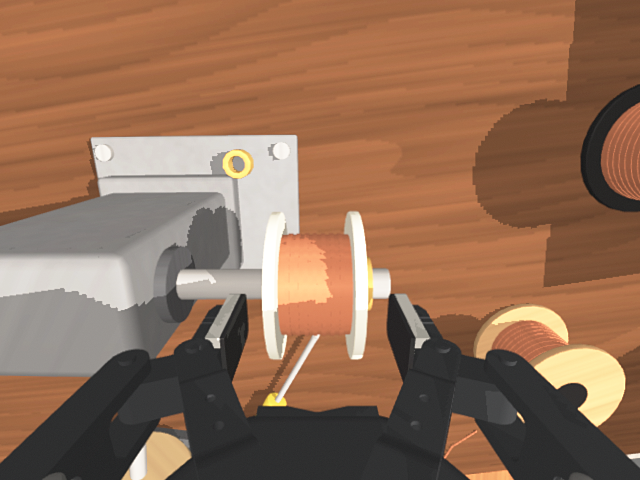

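The bobbin (columns 263–366) is free between the opened fingers (245–390), about 1 mm inboard of their centre. That matches the TCP springing about 1.2 mm outward on release. Retreating straight up.

Emit:
arm_command:
  moves:
    - [[0,0,0,0,0,-0.1,-0.5],[0,0,0,0,0,-0.25,-0.5],[0,0,0,0,0,-0.4,-0.5],[0,0,0,0,0,-0.55,-0.5],[0,0,0,0,0,-0.6,-0.5]]

```text
t: 14.55
ee_pos: [0.5923, 0.0682, 0.2631]
tcp_rot: [0.204, 3.13, 0.002]
force: [1.9, -0.3, 0.7]
gripper_width: 0.0639
grasp_force: 0.0
```

Emit:
arm_command:
  moves:
    - [[0,0,0,0,0,0,-0.5],[0,0,0,0,0,0,-0.5],[0,0,0,0,0,0,-0.5],[0,0,0,0,0,0,-0.5],[0,0,0,0,0,0,-0.5]]

```text
t: 14.97
ee_pos: [0.5899, 0.0681, 0.2583]
tcp_rot: [-0.204, -3.132, 0.001]
force: [-0.3, 0.7, -0.7]
gripper_width: 0.0643
grasp_force: 0.0
```

Run:
```python
from g import *
import cv2
# compare bobbin with start picture (same pose ~z .26): disc edge columns in row band
a=cv2.imread("pics/w2.png");im=cams.get_image("wrist");b=im[:,:,::-1].copy()
print(telemetry.get_state()["ee_pos"],telemetry.get_state()["force"])
cv2.imwrite("pics/w5.png",np.hstack([a[100:320,130:400],b[100:320,130:400]]))
from rig import job
```

```text
[0.59005785 0.06812469 0.25862531] [-0.75431349  0.07184969  0.22146745]
```

View pics/w5.png

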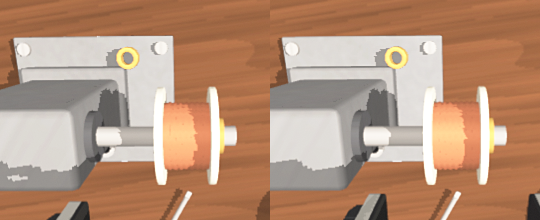

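Before and after crops match: the disc edges sit at 154–219 before and 153–219 after (270 px subtracted), and the bush and bystanders are unmoved. The bobbin was first gripped at TCP y = 0.0664, about 0.6 mm from the middle. Handing in.

```bash
python3 -c "
from rig import job
print(job.close_job())"
```

```text
the job is handed in; nothing more can be done
None
```

The job is handed in: I felt both stops at about 8 N each (28.1 mm of play), left the spindle within about 1 mm of the middle and let go, with no bystander seen to move; the rig returned no verdict.

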